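Clamp a turning blank in the snap-lock vise

TASK

Get the round wooden blank ready for sanding: slide it along between the vise jaws until it rests right against the flat steel work stop, then turn the vise's crossbar handle clockwise (seen from the handle end) until it clicks past its detent and stays locked, with the blank clamped flat against the stop. Seat the blank before turning the handle, and do not knock the other things on the bench about.

Things in the scene. Friction and masses are not known exactly. Their poses are not given: they have to be found in the camera images.
- vise: Blue cast bench vise fixed to the bench, about 130 x 210 mm, 100 mm high. Origin on the bench under its middle. Its y axis runs along the screw (handle at the +y end), x along the jaws, z up. Jaw tops are 101 mm above the bench. A nut housing (70 mm in x, 100 mm high) stands at y = 80 to 104 mm.
- bed (a point): Point on the flat bed between the jaws, 65 mm above the bench, at x = 0, y = -27 mm in the vise's frame, midway between the jaw faces at the start. The bed runs from x = -65 to 65 mm. Fixed jaw face at y = -65 mm; moving jaw face at first at y = +11 mm (channel 76 mm wide, open at its -x end), advancing 2.3 mm per rad of the handle.
- blank: Round beech blank, 70 mm diameter, 40 mm thick, 0.11 kg, lying flat on the vise bed between the jaws with 3 mm play on each side. Origin at the centre of its underside. Against the work stop its origin is at x = +22 mm in the vise's frame.
- stop_face (a point): Middle of the bare steel work stop's flat face, which looks to the vise's -x, at x = 57 mm in the vise's frame, 85 mm above the bench. The stop is a fixed plate 7 mm thick, its top 101 mm above the bench, closing the channel's +x end.
- hub (a point): Point on the handle's turning axis (along the vise's y) at the middle of the steel crossbar, 80 mm above the bench and 155 mm along +y from the vise's origin. The hub is 28 mm in diameter, from 20 mm before to 20 mm beyond the bar along y; the bar turns in the vise's x-z plane through this point.
- end_a (a point): Centre of one of the two ball ends (18 mm diameter) of the crossbar (12 mm diameter), 65 mm from the hub. At joint 0 it is on the vise's -x side, 55 degrees above level; turning clockwise brings it down on the -x side.
- end_b (a point): Centre of the other ball end, on the far end of the bar, 65 mm from the hub; at joint 0 it is low on the vise's +x side, and it rises there and goes over the top towards -x as the handle turns.
- handle (a joint): Crossbar angle (rad), growing clockwise seen from the handle end (arm on the vise's -x side goes down). 0 to 3.02, starts at 0 to 0.45. Friction holds it up to about 1.7; then a sprung detent resists (0.5 N m at 2.3, turns back if let go), crest 2.65; past 2.75 it snaps to 3.0 and stays. One arm cannot be pressed down that far: push the other over the top.
- spare_disc: Bystander: wooden disc 90 mm diameter, 20 mm thick, lying on the bench beyond the vise. Origin at its underside.
- offcut: Bystander: wooden offcut 50 x 75 x 25 mm on the bench beyond the vise. Origin at its underside.
- sander: Bystander: yellow hand sanding block 210 x 50 mm, 59 mm high with its grip, beside the fixed jaw. Origin at its underside.
- file: Bystander: flat file 210 mm long, 14 mm high, with a green handle, lying beyond the handle end of the vise. Origin at its underside.
Things that resemble listed ones, but are neither listed nor needed, are in the scene too. Leave any black, blue or pink look-alike of the blank alone.

How it is judged:
On the way, in this order (a step that is already met when the one before it is completed fails the run):
1. the blank lies flat on the bed against the work stop (within 2.5 mm), the handle not yet turned on (below 0.7 rad) (x of blank in the frame of vise between 0.0195 and 0.0245 m and y of blank in the frame of vise between -0.034 and -0.022 m and z of blank in the frame of vise between 0.062 and 0.068 m and angle between blank's own z axis and vertical below 0.06 rad and value of joint handle below 0.7 rad), for 0.2 s.
2. the handle has clicked past its detent into the locked position (value of joint handle above 2.85 rad), for 0.2 s.
At the end, for the whole second after the job is handed in: The handle is locked past its detent (joint above 2.85 rad); the blank is at rest, flat on the vise bed (height within 3 mm, tilt under 0.06 rad), clamped between the jaws and within 2.5 mm of touching the work stop (x of blank in the frame of vise between 0.0195 and 0.0245 m and y of blank in the frame of vise between -0.034 and -0.022 m and z of blank in the frame of vise between 0.062 and 0.068 m and angle between blank's own z axis and vertical below 0.06 rad and value of joint handle above 2.85 rad and linear speed of blank below 0.02 m/s).
It fails at once if a bystander (spare disc, offcut, sanding block or file) is moved more than 30 mm (distance of any of spare_disc, offcut, sander, file from where it was at the start of the episode above 0.03 m).
It also fails if it takes over 48 s, if anything falls off the work surface, if the arm or the gripper's body presses on something with over 40 N, if the wrist force passes 120 N, or if a joint passes its speed limit or range.

ROBOT

A 6-joint arm with a two-finger parallel gripper is mounted at the origin on the work surface. World frame = base frame: x ahead of the robot, y to its left, z up, the work surface at z = 0. Lengths are in m, angles in rad, forces in N, time in s.
With the tool pointing down it reaches from about 0.4 to 0.925 m from the base axis. Payload 3.4 kg.
Tool frame: the origin (TCP) lies midway between the tips of the shut fingers; the grasp point (between the pads) lies 19 mm behind it; z points along the fingers, y is the direction in which the jaws open and shut (so a half turn about z gives the same grasp; the last joint's range is limited). The gripper opens to 85 mm and grips with 20 to 120 N. Pads are 22 mm wide; open, the fingers measure 114 mm over their backs; the gripper's body (76 mm by 85 mm) begins 54 mm behind the grasp point. The pads swing forward as they close: fully open they stand 13 mm farther back than shut.
Start: joints at [-1.284, 0.307, 1.506, -0, 1.328, -0.073], TCP at [0.203, -0.538, 0.205] pointing down, gripper open.
Joint ranges: [-3.12, 3.12], [-1.05, 2.28], [0.14, 2.33], [-1.42, 4.57], [0.1, 2.73], [-2.68, 2.68]. Speed limits (rad/s): [2.57, 2.57, 3.14, 3.14, 3.14, 3.14].

INTERFACE

Orientations are given as a unit quaternion [w, x, y, z].
In Python, from bench import robot gives the robot as it stands.
- The arm moves only by the tool carry_out, never from a script. Its argument "motion" is a list of rows, each a list of 3 entries, a list of its own where there are three numbers: the shift along the tool's x, y, z in cm, then the turn, a rotation vector about the tool's x, y, z in degrees, then the closure, from 0 (fully open) to 1 (shut). In form: [[[x, y, z], [wx, wy, wz], hand], ...]. A call has exactly 8 rows; each row shifts and turns the pose as measured when the row begins, along the tool's axes as they then stand; what a row does not reach is not made up. A row lasts 1/8 s, in which the tool goes at most 62.5 mm and 10.7 degrees, less where a joint would pass 70% of its speed; a pose out of reach is approached as far as the arm can. A call is refused whole if a number of a shift passes 6.25 or a number of a turn 10.7, either way. A call with a gripper value outside its range is refused whole. The fingers move at their own pace and stop on an object; the grip force is fixed at half the most. Time passes only in rows, so rows that do not move let the fingers close, or fill a call up. It gives the time, the measured TCP pose, the force and the opening at its end, in the units of the state.
- robot.state(): the state, without advancing time (a new reading comes with each control period).
- robot.get_image(name): name is "side" or "top" or "wrist"; returns the picture (400x640x3 uint8, red, green, blue); there is no depth.
- robot.camera_params(name): a dict with "fx", "fy", "cx", "cy" (pixels), "rvec" (rotation vector, rad) and "tvec" (3), from world to camera coordinates, as OpenCV has them. Camera axes: x right, y down, z forward; pixel columns grow to the right and rows downward; lengths in m; the calibration is good to about 2 mm. A picture is of the moment at which its call begins: read the wrist's pose just before it. camera_params takes no time and is no camera call; for the wrist camera it gives the pose at the moment of the call.
- robot.job_done(): hands the job in, once; it reports no verdict.
The state is a dict: "time": time; "qpos": joint angles; "joint_velocities": joint speeds; "tau": joint torques, N m; "tool_pos": TCP position; "ee_rot": TCP orientation; "force": force on the tool from outside, world axes, zero at the start; "ft_torque": the same for the moment, N m; "grip_width": opening from 0.0 (shut) to 1.0 (fully open).
Only numpy, scipy, OpenCV 4.12 (cv2) and the standard library are available. Lean on these libraries where they do the work, as an engineer would, in place of code of your own. Each camera call takes 0.05 s, during which the arm holds its last target. There are 200 camera calls.

## Working session

There is one attempt and no reset: what is moved stays moved. The work goes in short steps, Python scripts to look and compute and a tool call to move; the robot and the scene stay as the last step left them, time stands still between calls to the robot, and variables do not carry over. Pictures are saved under pics/ and viewed, about 8 in all and at most 12, crops included, and the job is handed in when it is done.

Besides the shell and the picture viewer there is one more tool, called after "Call:" as name(argument=value, ...) on one line, values as JSON. carry_out: Moves the arm, as the interface text tells. Its arguments: {"type":"object","properties":{"motion":{"type":"array"}},"required":["motion"]}

```bash
mkdir -p pics; ls; cat > h.py <<'E'
from bench import robot
import numpy as np, cv2
from scipy.spatial.transform import Rotation as R
def cam(n):
    p=robot.camera_params(n); K=np.array([[p['fx'],0,p['cx']],[0,p['fy'],p['cy']],[0,0,1]]);
    return K,R.from_rotvec(np.ravel(p['rvec'])).as_matrix(),np.ravel(p['tvec'])
def shot(n,f):
    c=cam(n); im=robot.get_image(n); cv2.imwrite('pics/'+f,cv2.cvtColor(im,cv2.COLOR_RGB2BGR)); return im,c
def onplane(c,uv,z):
    K,Rm,t=c; o=-Rm.T@t; d=Rm.T@np.linalg.solve(K,[uv[0],uv[1],1]); return o+d*(z-o[2])/d[2]
def proj(c,P):
    K,Rm,t=c; q=K@(Rm@np.asarray(P)+t); return q[:2]/q[2]
def tool():
    s=robot.state(); q=np.ravel(s['ee_rot']); return np.array(s['tool_pos']),R.from_quat(q[[1,2,3,0]]),s
E
python3 - <<'E'
from h import *
a,c1=shot('side','side0.png'); b,c2=shot('top','top0.png')
for c in(c1,c2): print(-c[1].T@c[2], c[0][0,0])
print(robot.state())
E
```

```text
pics
[ 0.33630959 -0.61481005  0.61818244] 385.4712542942668
[0.45533838 0.03082176 0.90127861] 381.19403078388393
{'time': 0.1, 'qpos': array([-1.28352398e+00,  3.07494601e-01,  1.50751529e+00, -6.24786743e-07,
        1.32842042e+00, -7.34900607e-02]), 'joint_velocities': array([-3.69031229e-04, -5.03536447e-04, -2.99019603e-03,  4.13270426e-04,
        1.38841460e-03,  9.21168816e-05]), 'tau': array([ 9.58782111e-04, -4.58528244e+01, -2.52608013e+01, -8.52960966e-05,
        5.64127011e-03, -3.39770196e-06]), 'tool_pos': array([ 0.20276065, -0.53735162,  0.20378563]), 'ee_rot': array([-9.13548509e-04,  9.83774946e-01,  1.79404602e-01, -9.83287925e-05]), 'force': array([ 0.23708248, -0.29458658, -0.52073167]), 'ft_torque': array([-0.00604039,  0.00454597, -0.01919408]), 'grip_width': 1.002714269367953}
```

View pics/top0.png

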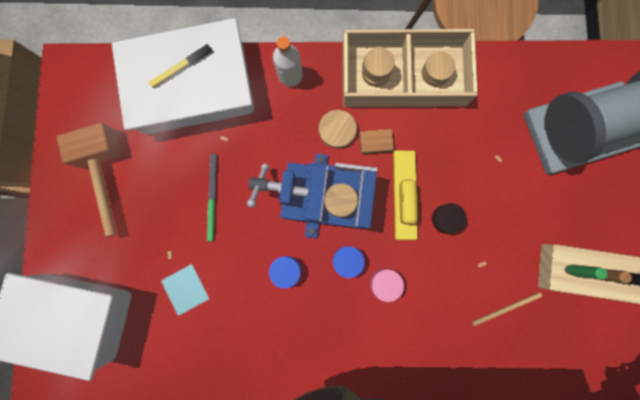

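View pics/side0.png

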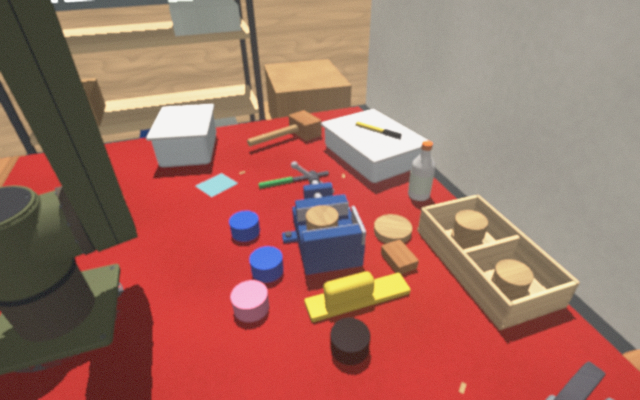

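The top view has world x running up and world y running left. The vise is at about (325,193) with its handle to the left at (258,185), the blank at (341,200) and the stop strip at about (355,167). The side view agrees. Next I'll measure on an enlarged crop.

```bash
python3 - <<'E'
from h import *
c=cam('top'); im=cv2.imread('pics/top0.png'); 
cv2.imwrite('pics/crop0.png',cv2.resize(im[145:245,240:390],None,fx=5,fy=5,interpolation=cv2.INTER_CUBIC))
hsv=cv2.cvtColor(im,cv2.COLOR_BGR2HSV)
sub=np.zeros(im.shape[:2],np.uint8); sub[180:222,318:366]=255
m=cv2.inRange(hsv,(8,50,70),(25,200,255))&sub
cs,_=cv2.findContours(m,cv2.RETR_EXTERNAL,cv2.CHAIN_APPROX_NONE); k=max(cs,key=cv2.contourArea)
(x,y),r=cv2.minEnclosingCircle(k); print(x,y,r,cv2.contourArea(k),onplane(c,(x,y),.105))
sub[:]=0; sub[145:245,240:390]=255
mb=cv2.inRange(hsv,(105,90,30),(130,255,255))&sub
cs,_=cv2.findContours(mb,cv2.RETR_EXTERNAL,cv2.CHAIN_APPROX_NONE)
for k in cs:
  if cv2.contourArea(k)>60: print(cv2.minAreaRect(k),cv2.boundingRect(k))
for uv in [(320,200),(319,200),(320,199)]: print(onplane(c,uv,.1))
E
```

```text
340.6666564941406 200.11111450195312 17.11446762084961 839.0 [5.38272750e-01 4.18004161e-04 1.05000000e-01]
((337.8775329589844, 218.5260467529297), (33.19700622558594, 13.244400978088379), 3.945185899734497) (321, 211, 34, 16)
((366.6510925292969, 199.19052124023438), (12.26478099822998, 56.77714538574219), 6.581944942474365) (358, 171, 18, 57)
((342.9646911621094, 178.1588134765625), (34.49193572998047, 18.98141098022461), 12.52880859375) (328, 166, 33, 26)
((301.0727844238281, 193.56109619140625), (41.92847442626953, 82.47196960449219), 7.539444446563721) (280, 155, 47, 83)
[0.53902093 0.04387605 0.1       ]
[0.53902052 0.04598999 0.1       ]
[0.5411465  0.04388006 0.1       ]
```

View pics/crop0.png

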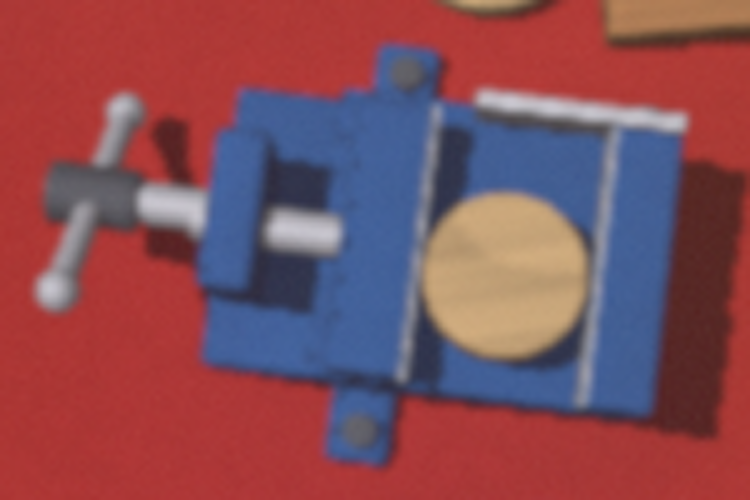

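The crop shows the handle ball ends at crop (55,290) for a and (125,110) for b, with the hub at about (92,195). The jaw liners run (437,108)-(403,380) and (613,128)-(581,405), the stop top runs (478,97)-(687,125), and the blank centre is at (505,275). The vise is turned about -7°.

```bash
python3 - <<'E'
from h import *
c=cam('top')
P=lambda u,v,z: onplane(c,(240+(u+.5)/5-.5,145+(v+.5)/5-.5),z)[:2]
m1,m2=P(437,108,.101),P(403,380,.101); f1,f2=P(613,128,.101),P(581,405,.101); s1,s2=P(478,97,.101),P(687,125,.101)
ang=lambda d:np.degrees(np.arctan2(d[1],d[0]))
print('yaws',ang(m1-m2),ang(f1-f2),ang(s1-s2)-90)
ea,eb=None,None
yaw=np.radians(-7.1); X=np.array([np.cos(yaw),np.sin(yaw)]); Y=np.array([-X[1],X[0]])
B=np.array([.5383,.0004])
print('y: moving',m1@Y,m2@Y,'fixed',f1@Y,f2@Y,'blank',B@Y,'hub',P(92,195,.094)@Y)
print('x: stop',s1@X,s2@X,'hub',P(92,195,.094)@X,'blank',B@X, 'axis screw',P(305,232,.08)@X)
for z in(.12,.13): print('a',P(55,290,z)@X,P(55,290,z)@Y)
for z in(.03,.04): print('b',P(125,110,z)@X,P(125,110,z)@Y)
print('X',X,'Y',Y)
E
```

```text
yaws -7.028502827994877 -7.102891959503666 -7.83381350108948
y: moving 0.10441250357275378 0.10426677119419582 fixed 0.029061780763955273 0.029067759876728005 blank 0.06693160770456141 hub 0.2467922814183362
x: stop 0.6099703199338162 0.6088225697069582 hub 0.5487005010423358 blank 0.5341228415730623 axis screw 0.5457908371104903
a 0.5043339175762288 0.25112929689063596
a 0.5036133459788874 0.2490268026129989
b 0.5981425026377734 0.2499528759636434
b 0.5964196863005397 0.24808106414654144
X [ 0.99233194 -0.12360148] Y [0.12360148 0.99233194]
```

Call:
carry_out(motion=[[[0, 0, 0], [0, 0, 9.3], 1], [[0, 0, 0], [0, 0, 9.3], 1], [[0, 0, 0], [0, 0, 9.3], 1], [[4, -5, 0], [0, 0, 0], 1], [[4, -6, 0], [0, 0, 0], 1], [[4, -6, 0], [0, 0, 0], 1], [[4, -6, 0], [0, 0, 0], 1], [[4, -6, 0], [0, 0, 0], 1]])

```text
time: 1.1
tool_pos: [0.4169, -0.3067, 0.2007]
ee_rot: [-0.003, 0.997, -0.077, -0.002]
force: [1.3, -0.5, 0.1]
grip_width: -0.001
```

```bash
cat >> h.py <<'E'
yaw=np.radians(-7.1); X=np.array([np.cos(yaw),np.sin(yaw),0]); Y=np.array([-X[1],X[0],0]); V0=X*.548+Y*.0937
def rep(t=None):
    p,r,s=tool(); d=p-V0; x=r.as_matrix()
    print('t',round(s['time'],2),'vise xyz mm',np.round(1000*np.array([d@X,d@Y,p[2]]),1),'F vise',np.round([s['force']@X,s['force']@Y,s['force'][2]],1),'grip',round(s['grip_width'],2))
    w=(r.inv()*R.from_matrix(np.c_[X,-Y,[0,0,-1]])).as_rotvec(degrees=True)
    print('turn to align',np.round(w,2),'q',np.round(s['qpos'],2))
    if t is not None:
        T=V0+X*t[0]/1e3+Y*t[1]/1e3; T[2]=t[2]/1e3; print('delta cm',np.round(100*r.inv().apply(T-p),2))
E
python3 -c "
from h import *
rep((-74,-27,205))"
```

```text
t 1.1 vise xyz mm [ -96.4 -346.5  200.7] F vise [ 1.4 -0.3  0.1] grip -0.0
turn to align [-0.32  0.21 -1.68] q [-0.72  0.23  1.62  0.    1.29  1.01]
delta cm [  1.3  -32.    -0.26]
```

Call:
carry_out(motion=[[[1, -6, 0], [0, 0, -1.7], 1], [[0.5, -6, 0], [0, 0, 0], 1], [[0.5, -6, 0], [0, 0, 0], 1], [[0, -6, 0], [0, 0, 0], 1], [[0, -5, 0], [0, 0, 0], 1], [[0, -3, 0], [0, 0, 0], 1], [[0, 0, 0], [0, 0, 0], 1], [[0, 0, 0], [0, 0, 0], 1]])

```text
time: 2.1
tool_pos: [0.4797, 0.0212, 0.2]
ee_rot: [-0.003, 0.998, -0.058, -0.003]
force: [0.4, -0.4, -0.1]
grip_width: 0.002
```

```bash
python3 - <<'E'
from h import *
rep((-74,-27,120))
im,c=shot('wrist','w1.png'); 
for P in [(57,-27,.085),(0,-65,.101),(0,11,.101),(22,-27,.105),(-14,-27,.105)]:
    print(P,proj(c,V0+X*P[0]/1e3+Y*P[1]/1e3+np.array([0,0,P[2]])))
E
```

```text
t 2.1 vise xyz mm [-74.6 -13.4 200. ] F vise [ 0.5 -0.3 -0.1] grip 0.0
turn to align [-0.35  0.32  0.5 ] q [-0.05  0.18  1.7   0.01  1.27  1.63]
delta cm [0.1  1.41 7.99]
(57, -27, 0.085) [346.81597116   2.49911144]
(0, -65, 0.101) [398.19841241  84.77827675]
(0, 11, 0.101) [293.78445458  83.86838212]
(22, -27, 0.105) [347.07320138  51.31763014]
(-14, -27, 0.105) [345.76202447 104.35735985]
```

View pics/w1.png

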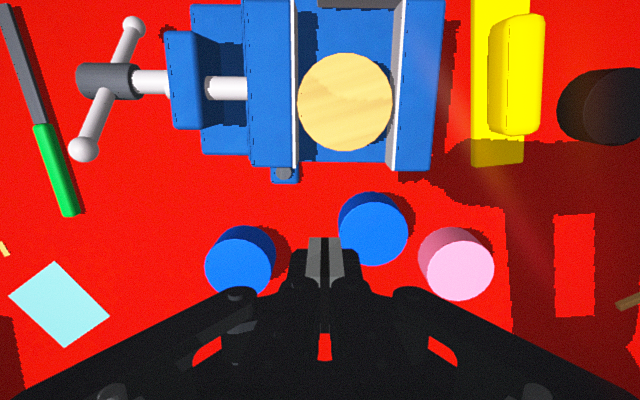

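The wrist view puts the blank at (345,101), within 3 px of the prediction, and it sits centred between the jaws at columns 295 and 395. The look-alikes below are about 40 mm high, so fingertips at z 78 mm will clear them.

Call:
carry_out(motion=[[[0, 1.4, 3], [0, 0, 0.5], 1], [[0, 0, 3], [0, 0, 0], 1], [[0, 0, 3], [0, 0, 0], 1], [[0, 0, 2.5], [0, 0, 0], 1], [[0, 0, 0.7], [0, 0, 0], 1], [[0, 0, 0], [0, 0, 0], 1], [[0, 0, 0], [0, 0, 0], 1], [[0, 0, 0], [0, 0, 0], 1]])

```text
time: 3.15
tool_pos: [0.4808, -0.0015, 0.0776]
ee_rot: [-0.002, 0.998, -0.068, 0.001]
force: [-1.1, 0.6, -0.8]
grip_width: -0.001
```

```bash
python3 -c "
from h import *
rep((-26,-27,78))"
```

```text
t 3.15 vise xyz mm [-70.7 -35.7  77.6] F vise [-1.2  0.5 -0.8] grip -0.0
turn to align [-0.26 -0.11 -0.75] q [-0.09  0.32  1.87  0.01  0.95  1.61]
delta cm [ 4.46 -0.93 -0.03]
```

Call:
carry_out(motion=[[[0, -0.8, 0], [0, 0, -0.7], 1], [[0, 0, 0], [0, 0, 0], 1], [[0.6, 0, 0], [0, 0, 0], 1], [[0.6, 0, 0], [0, 0, 0], 1], [[0.6, 0, 0], [0, 0, 0], 1], [[0.6, 0, 0], [0, 0, 0], 1], [[0.6, 0, 0], [0, 0, 0], 1], [[0, 0, 0], [0, 0, 0], 1]])

```text
time: 4.15
tool_pos: [0.5158, 0.0033, 0.0791]
ee_rot: [-0.002, 0.998, -0.062, 0.003]
force: [-0.8, -0.2, -0.1]
grip_width: -0.001
```

```bash
python3 -c "
from h import *
rep((-26,-27,78))"
```

```text
t 4.15 vise xyz mm [-36.6 -26.7  79.1] F vise [-0.8 -0.3 -0.1] grip -0.0
turn to align [-0.27 -0.32  0.05] q [-0.08  0.36  1.8   0.01  0.98  1.61]
delta cm [1.06 0.03 0.11]
```

Call:
carry_out(motion=[[[0.3, 0, 0], [0, 0, 0], 1], [[0.3, 0, 0], [0, 0, 0], 1], [[0.3, 0, 0], [0, 0, 0], 1], [[0.2, 0, 0], [0, 0, 0], 1], [[0, 0, 0], [0, 0, 0], 1], [[0, 0, 0], [0, 0, 0], 1], [[0, 0, 0], [0, 0, 0], 1], [[0, 0, 0], [0, 0, 0], 1]])

```text
time: 5.15
tool_pos: [0.5265, 0.0019, 0.079]
ee_rot: [-0.002, 0.998, -0.062, 0.002]
force: [0.5, -0.2, -0.5]
grip_width: -0.005
```

```bash
python3 - <<'E'
from h import *
rep((-24,-27,78))
im,c=shot('top','t2.png')
cv2.imwrite('pics/crop2.png',cv2.resize(cv2.cvtColor(im,cv2.COLOR_RGB2BGR)[145:245,240:390],None,fx=5,fy=5,interpolation=cv2.INTER_CUBIC))
E
```

```text
t 5.15 vise xyz mm [-25.8 -26.7  79. ] F vise [ 0.5 -0.2 -0.5] grip -0.0
turn to align [-0.27 -0.25  0.04] q [-0.08  0.37  1.78  0.01  0.99  1.61]
delta cm [0.18 0.03 0.1 ]
```

View pics/crop2.png

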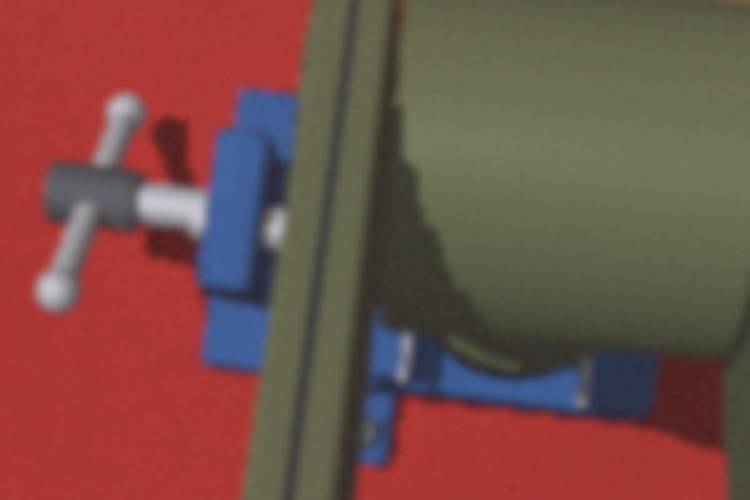

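The arm hides the vise in this view, so I'll creep forward and watch the force instead.

Call:
carry_out(motion=[[[0.1, 0, 0], [0, 0, 0], 1], [[0.1, 0, 0], [0, 0, 0], 1], [[0.1, 0, 0], [0, 0, 0], 1], [[0.1, 0, 0], [0, 0, 0], 1], [[0.1, 0, 0], [0, 0, 0], 1], [[0.1, 0, 0], [0, 0, 0], 1], [[0.1, 0, 0], [0, 0, 0], 1], [[0.1, 0, 0], [0, 0, 0], 1]])

```text
time: 6.2
tool_pos: [0.5349, 0.0009, 0.079]
ee_rot: [-0.002, 0.998, -0.062, 0.002]
force: [0.3, -0.4, -0.1]
grip_width: -0.003
```

```bash
python3 -c "
from h import *
rep((-24,-27,78))"
```

```text
t 6.2 vise xyz mm [-17.3 -26.7  79. ] F vise [ 0.4 -0.4 -0.1] grip -0.0
turn to align [-0.27 -0.25  0.05] q [-0.08  0.38  1.76  0.01  1.    1.61]
delta cm [-0.67  0.03  0.1 ]
```

```bash
python3 - <<'E'
from h import *
im,c=shot('wrist','w2.png'); 
im2,c2=shot('side','s2.png')
for P in [(57,-27,.085),(57,-27,.101),(0,-65,.101),(0,11,.101),(22,-27,.105)]:
    Q=V0+X*P[0]/1e3+Y*P[1]/1e3+np.array([0,0,P[2]]); print(P,proj(c,Q),proj(c2,Q))
a=cv2.resize(im,(480,300)); b=cv2.resize(im2[160:290,260:400],None,fx=3,fy=3,interpolation=cv2.INTER_CUBIC)[:300]
cv2.imwrite('pics/c3.png',cv2.cvtColor(np.vstack([np.pad(a,((0,0),(0,0),(0,0))),cv2.resize(b,(480,300))]),cv2.COLOR_RGB2BGR))
E
```

```text
(57, -27, 0.085) [327.09273381  81.10173525] [353.22063905 217.29328214]
(57, -27, 0.101) [327.21060633  79.71431103] [353.48402609 211.56384789]
(0, -65, 0.101) [412.29517924 214.29772287] [331.85736122 226.25421892]
(0, 11, 0.101) [241.61083594 213.96646079] [324.25553314 204.77159593]
(22, -27, 0.105) [327.01653777 167.38893055] [337.87607879 212.28498637]
```

View pics/c3.png

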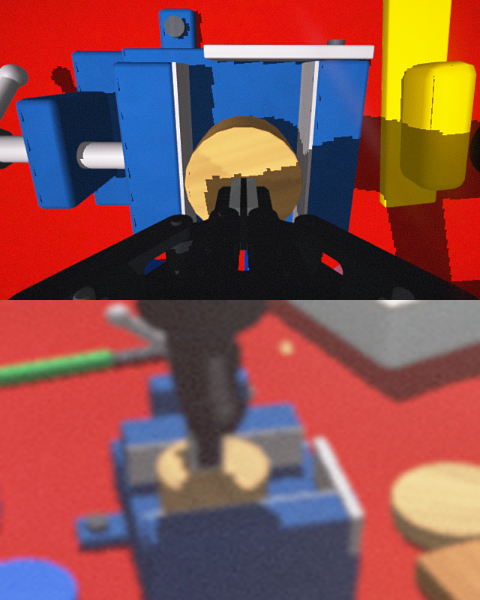

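```bash
python3 - <<'E'
from h import *
c=cam('wrist'); o=-c[1].T@c[2]-V0; print('cam vise',o@X,o@Y,o[2], 'axis',c[1][2]@X,c[1][2])
p,r,s=tool(); print('tcp px',proj(c,p), 'grasp',proj(c,p-.019*r.apply([0,0,1])), proj(cam('side'),p))
for v in (167,160):
  for z in (.105,):
    q=onplane(c,(325,v),z)-V0; print(v,q@X,q@Y)
a=onplane(c,(187/.75,230),.105)-V0;b=onplane(c,(300/.75,230),.105)-V0; print(a@Y,b@Y,a@X)
E
```

```text
cam vise 0.0516209075321651 -0.026529031686487774 0.24979264567820347 axis -0.27172607780945374 [-0.26912245  0.03776068 -0.96236544]
tcp px [326.08379697 231.72405869] grasp [326.28296213 247.18619819] [320.24528844 223.99784876]
167 0.02227301685151067 -0.026158957600210957
160 0.025229396549111136 -0.026156071953575354
0.007068430350967703 -0.05908048206494682 -0.005944450551576715
```

```bash
python3 - <<'E'
from h import *
a=cv2.imread('pics/w2.png')[140:300,220:430]; b=cv2.imread('pics/s2.png')[170:265,280:380]
a=cv2.resize(a,(560,427),interpolation=cv2.INTER_CUBIC); b=cv2.resize(b,None,fx=4.5,fy=4.5,interpolation=cv2.INTER_CUBIC)[:427]
b=cv2.resize(b,(240,228)); 
cv2.imwrite('pics/c4.png',np.hstack([a,np.vstack([b,np.zeros((199,240,3),np.uint8)])]))
E
```

```text
(no output)
```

View pics/c4.png

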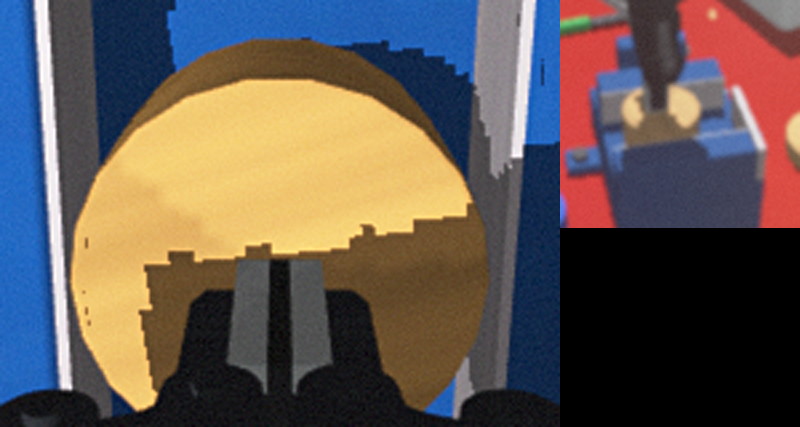

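The fingertips look the same as they did in free space and the blank has not moved: its centre is still at x ≈ -13, with zero force. So the tips seem to be passing over the top of the blank. I'll retreat and check the true tip height from the side camera.

Call:
carry_out(motion=[[[0, 0, -0.5], [0, 0, 0], 1], [[-1.5, 0, 0], [0, 0, 0], 1], [[-1.5, 0, 0], [0, 0, 0], 1], [[-1.5, 0, 0], [0, 0, 0], 1], [[-1, 0, 0], [0, 0, 0], 1], [[0, 0, 0], [0, 0, 0], 1], [[0, 0, 0], [0, 0, 0], 1], [[0, 0, 0], [0, 0, 0], 1]])

```text
time: 7.3
tool_pos: [0.4753, 0.0083, 0.0844]
ee_rot: [-0.002, 0.998, -0.061, 0.002]
force: [0.8, 0.1, 0.1]
grip_width: 0.003
```

```bash
python3 - <<'E'
from h import *
rep((-74,-27,78))
p,r,s=tool(); c=cam('side'); im,c=shot('side','s3.png'); z=r.apply([0,0,1])
u0,v0=270,160
b=cv2.resize(cv2.cvtColor(im,cv2.COLOR_RGB2BGR)[v0:v0+110,u0:u0+130],None,fx=5,fy=5,interpolation=cv2.INTER_CUBIC)
for k in (0,.019,.03): print(k,(proj(c,p-k*z)-[u0,v0])*5)
for P in [(57,-27,.101),(-13,-27,.105),(-65,-65,.101),(65,-65,.101),(-65,11,.101)]: print(P,(proj(c,V0+X*P[0]/1e3+Y*P[1]/1e3+np.array([0,0,P[2]]))-[u0,v0])*5)
cv2.imwrite('pics/c5.png',b)
E
```

```text
t 7.3 vise xyz mm [-77.3 -26.7  84.4] F vise [0.8 0.2 0.1] grip 0.0
turn to align [-0.27 -0.24  0.06] q [-0.08  0.3   1.88  0.01  0.96  1.62]
delta cm [0.33 0.03 0.64]
0 [113.7134476  330.11600193]
0.019 [110.98843925 295.89900348]
0.03 [109.37585849 275.65037803]
(57, -27, 0.101) [417.42013044 257.81923946]
(-13, -27, 0.105) [259.93038328 272.44326066]
(-65, -65, 0.101) [154.60749376 353.59811708]
(65, -65, 0.101) [459.94817263 309.52403828]
(-65, 11, 0.101) [127.03579177 243.2791475 ]
```

View pics/c5.png

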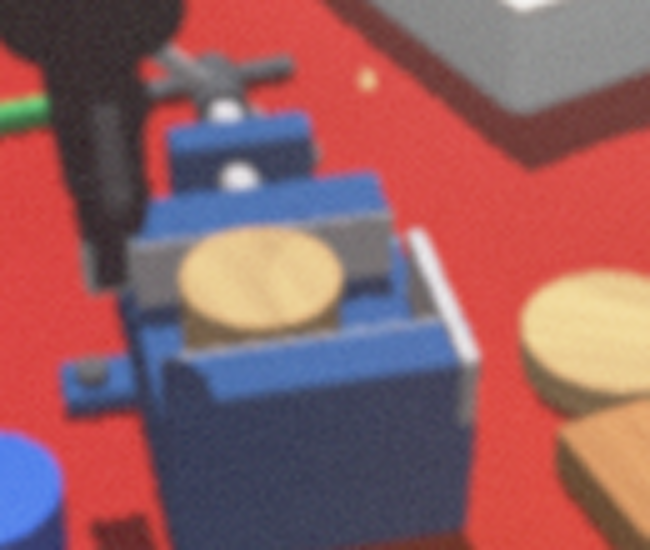

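The tip shows at (100,290) in the crop, but the reported TCP projects to (114,330). The vise corner (-65,11) lands within 3 px of its prediction, so the cameras and the vise pose are good. The real fingertips are therefore about 23-25 mm above the reported TCP. I'll use that offset from here and descend to TCP z ≈ 56 mm behind the blank.

Call:
carry_out(motion=[[[-0.4, 0, 0.8], [0, 0, 0], 1], [[0, 0, 0.7], [0, 0, 0], 1], [[0, 0, 0.7], [0, 0, 0], 1], [[0, 0, 0.5], [0, 0, 0], 1], [[0, 0, 0], [0, 0, 0], 1], [[0.5, 0, 0], [0, 0, 0], 1], [[0.5, 0, 0], [0, 0, 0], 1], [[0, 0, 0], [0, 0, 0], 1]])

```text
time: 8.35
tool_pos: [0.4832, 0.0074, 0.0551]
ee_rot: [-0.002, 0.998, -0.062, 0.002]
force: [0.3, -0.3, 0.4]
grip_width: 0.005
```

```bash
python3 - <<'E'
from h import *
rep((-24,-27,56))
E
```

```text
t 8.35 vise xyz mm [-69.4 -26.6  55.1] F vise [ 0.4 -0.2  0.4] grip 0.01
turn to align [-0.27 -0.27  0.04] q [-0.08  0.35  1.9   0.01  0.89  1.61]
delta cm [ 4.54  0.04 -0.07]
```

Call:
carry_out(motion=[[[0.6, 0, 0], [0, 0, 0], 1], [[0.6, 0, 0], [0, 0, 0], 1], [[0.6, 0, 0], [0, 0, 0], 1], [[0.6, 0, 0], [0, 0, 0], 1], [[0.6, 0, 0], [0, 0, 0], 1], [[0.5, 0, 0], [0, 0, 0], 1], [[0.2, 0, 0], [0, 0, 0], 1], [[0, 0, 0], [0, 0, 0], 1]])

```text
time: 9.35
tool_pos: [0.5223, 0.0026, 0.0552]
ee_rot: [-0.002, 0.998, -0.062, 0.002]
force: [-0.4, -0.6, 0.2]
grip_width: -0.002
```

```bash
python3 - <<'E'
from h import *
rep((-24,-27,56))
E
```

```text
t 9.35 vise xyz mm [-30.1 -26.6  55.2] F vise [-0.3 -0.6  0.2] grip -0.0
turn to align [-0.27 -0.22  0.05] q [-0.08  0.4   1.81  0.01  0.93  1.61]
delta cm [ 0.61  0.04 -0.07]
```

Now creeping in 1.5 mm rows and then 1 mm rows towards contact.

Call:
carry_out(motion=[[[0.15, 0, 0], [0, 0, 0], 1], [[0.15, 0, 0], [0, 0, 0], 1], [[0.1, 0, 0], [0, 0, 0], 1], [[0.1, 0, 0], [0, 0, 0], 1], [[0.1, 0, 0], [0, 0, 0], 1], [[0.1, 0, 0], [0, 0, 0], 1], [[0.1, 0, 0], [0, 0, 0], 1], [[0.1, 0, 0], [0, 0, 0], 1]])

```text
time: 10.35
tool_pos: [0.5294, 0.0017, 0.0551]
ee_rot: [-0.002, 0.998, -0.062, 0.0]
force: [-4.3, 0.5, 3.5]
grip_width: 0.001
```

```bash
python3 - <<'E'
from h import *
rep((-24,-27,56))
im,c=shot('wrist','w6.png')
hsv=cv2.cvtColor(im,cv2.COLOR_RGB2HSV); 
for P in [(57,-27,.101),(57,-27,.105)]: print(proj(c,V0+X*P[0]/1e3+Y*P[1]/1e3+np.array([0,0,P[2]])))
cv2.imwrite('pics/w6c.png',cv2.cvtColor(cv2.resize(im[0:300,180:480],(600,600)),cv2.COLOR_RGB2BGR))
E
```

```text
t 10.35 vise xyz mm [-22.8 -26.6  55.1] F vise [-4.4 -0.   3.5] grip 0.0
turn to align [-0.26 -0.01  0.04] q [-0.08  0.41  1.79  0.01  0.94  1.61]
delta cm [-0.12  0.04 -0.09]
[327.76391844  59.88507752]
[327.82448834  58.78227188]
```

View pics/w6c.png

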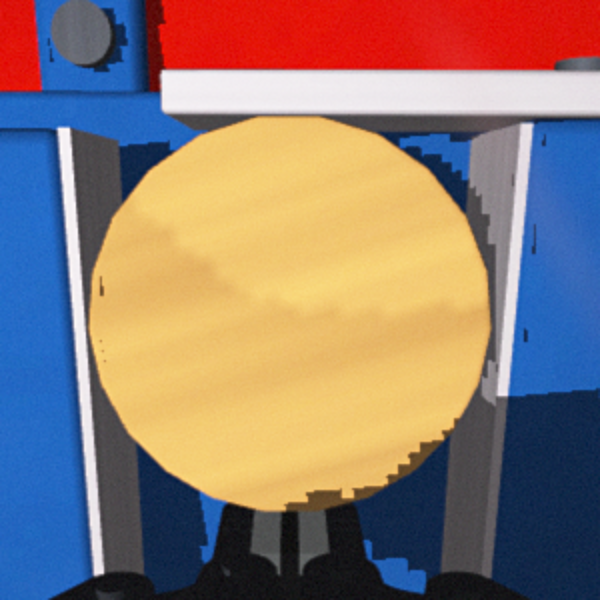

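The blank's edge meets the stop at crop row 116, with a 4.4 N contact force, so it is seated. I'll back away, lift and go to the -x side of the handle.

Call:
carry_out(motion=[[[0, 0, 0], [0, 0, 0], 1], [[-1, 0, 0], [0, 0, 0], 1], [[-0.5, 0, -1], [0, 0, 0], 1], [[0, 0, -3], [0, 0, 0], 1], [[0, 0, -4], [0, 0, 0], 1], [[0, 0, -3], [0, 0, 0], 1], [[0, -4, 0], [0, 0, 0], 1], [[0, -5, 0], [0, 0, 0], 1]])

```text
time: 11.4
tool_pos: [0.5272, 0.0912, 0.1735]
ee_rot: [-0.002, 0.998, -0.065, 0.006]
force: [-0.0, -0.0, -0.0]
grip_width: 0.0
```

```bash
python3 - <<'E'
from h import *
rep((-42,155,150))
E
```

```text
t 11.4 vise xyz mm [-36.1  61.9 173.5] F vise [-0. -0. -0.] grip 0.0
turn to align [-0.28 -0.63 -0.3 ] q [0.09 0.27 1.64 0.   1.21 1.79]
delta cm [-0.66 -9.29  2.39]
```

Call:
carry_out(motion=[[[-0.3, -3, 0], [0, 0, -0.3], 1], [[-0.3, -3, 0], [0, 0, 0], 1], [[0, -2.2, 0], [0, 0, 0], 1], [[0, 0, 0], [0, 0, 0], 1], [[0, 0, 1], [0, 0, 0], 1], [[0, 0, 0.7], [0, 0, 0], 1], [[0, 0, 0], [0, 0, 0], 1], [[0, 0, 0], [0, 0, 0], 1]])

```text
time: 12.4
tool_pos: [0.5325, 0.1767, 0.1601]
ee_rot: [-0.003, 0.998, -0.061, 0.01]
force: [0.1, 0.2, 0.2]
grip_width: 0.003
```

```bash
python3 - <<'E'
from h import *
rep((-42,155,130))
im,c=shot('wrist','w7.png')
for n,P in dict(hub=(0,155,.08),a47=(-44,155,.128),tip=(-42,155,.182)).items(): print(n,proj(c,V0+X*P[0]/1e3+Y*P[1]/1e3+np.array([0,0,P[2]])))
cv2.imwrite('pics/w7s.png',cv2.cvtColor(im,cv2.COLOR_RGB2BGR))
E
```

```text
t 12.4 vise xyz mm [-41.4 147.4 160.1] F vise [0.1 0.2 0.2] grip 0.0
turn to align [-0.4  -1.1   0.13] q [ 0.25  0.31  1.62 -0.    1.19  1.94]
delta cm [-0.11 -0.74  3.02]
hub [315.76501486 135.77231143]
a47 [313.6910542  216.54131882]
tip [309.44336606 250.09280154]
```

View pics/w7.png

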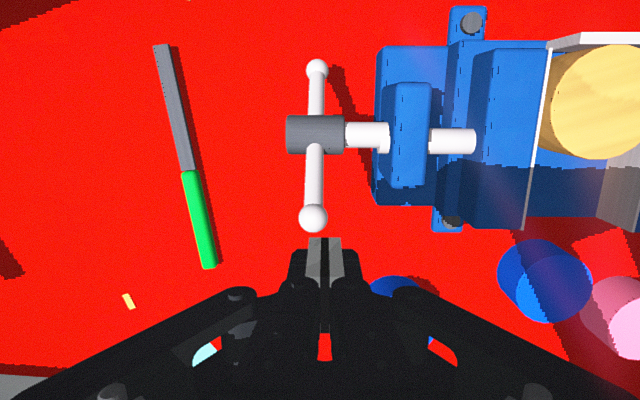

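The hub shows at (315,134) and ball a at (313,217), both as predicted. I'll shift 7.5 mm in y and press down.

Call:
carry_out(motion=[[[0, -0.75, 0], [0, -1.1, 0], 1], [[0, 0, 1.5], [0, 0, 0], 1], [[0, 0, 1.5], [0, 0, 0], 1], [[0, 0, 1], [0, 0, 0], 1], [[0, 0, 0.8], [0, 0, 0], 1], [[0, 0, 0.8], [0, 0, 0], 1], [[0, 0, 0.8], [0, 0, 0], 1], [[0, 0, 0.8], [0, 0, 0], 1]])

```text
time: 13.45
tool_pos: [0.5309, 0.1855, 0.0843]
ee_rot: [-0.004, 0.998, -0.061, -0.002]
force: [0.2, -0.1, 1.8]
grip_width: -0.0
```

```bash
python3 - <<'E'
from h import *
rep((-42,155,36))
E
```

```text
t 13.45 vise xyz mm [-44.1 156.   84.3] F vise [ 0.3 -0.   1.8] grip -0.0
turn to align [-0.4   0.31  0.12] q [0.25 0.41 1.69 0.01 1.05 1.94]
delta cm [0.24 0.13 4.83]
```

Call:
carry_out(motion=[[[0.2, 0, 0.8], [0, 0, 0], 1], [[0, 0, 0.8], [0, 0, 0], 1], [[0, 0, 0.8], [0, 0, 0], 1], [[0, 0, 0.8], [0, 0, 0], 1], [[0, 0, 0.7], [0, 0, 0], 1], [[0, 0, 0.6], [0, 0, 0], 1], [[0, 0, 0], [0, 0, 0], 1], [[0, 0, 0], [0, 0, 0], 1]])

```text
time: 14.45
tool_pos: [0.5333, 0.1854, 0.0354]
ee_rot: [-0.004, 0.998, -0.061, -0.002]
force: [0.2, -0.7, 0.3]
grip_width: -0.001
```

```bash
python3 - <<'E'
from h import *
rep((-42,155,36))
im,c=shot('wrist','w8.png')
for q in (1.2,1.4,1.6,1.8):
    e=q-np.radians(55); P=V0+X*.065*np.cos(e)+Y*.155; P[2]=.08+.065*np.sin(e); print(q,proj(c,P))
E
```

```text
t 14.45 vise xyz mm [-41.7 156.2  35.4] F vise [ 0.3 -0.7  0.3] grip -0.0
turn to align [-0.39  0.3   0.11] q [0.25 0.47 1.74 0.01 0.94 1.94]
delta cm [-0.04  0.12 -0.06]
1.2 [331.1812747  -41.70445139]
1.4 [331.66203038 -39.31858997]
1.6 [332.11661832 -22.16130259]
1.8 [332.47726743  13.09266592]
```

View pics/w8.png

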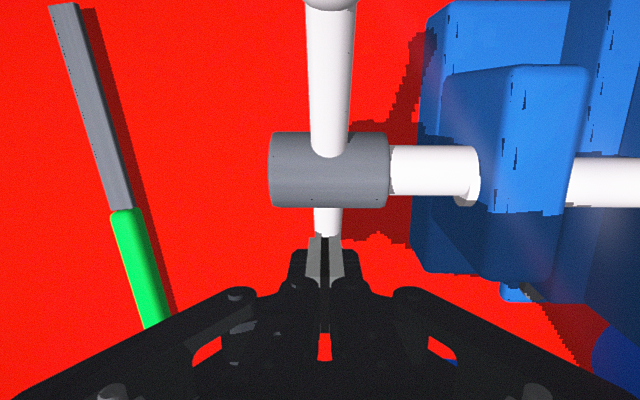

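End_b's ball lies just above the top of the frame, centre at about row -10 and column 330, which matches q ≈ 1.66. I'll lift, cross over and come down on the +x side of end_b.

Call:
carry_out(motion=[[[0, 0, -2], [0, 0, 0], 1], [[0, 0, -3], [0, 0, 0], 1], [[0, 0, -3], [0, 0, 0], 1], [[0, 0, -2.5], [0, 0, 0], 1], [[0, 0, 0], [0, 0, 0], 1], [[4, 0, 0], [0, 0, 0], 1], [[4, 0, 0], [0, 0, 0], 1], [[4, 0, 0], [0, 0, 0], 1]])

```text
time: 15.5
tool_pos: [0.6489, 0.1698, 0.1384]
ee_rot: [-0.003, 0.998, -0.06, -0.007]
force: [-0.0, -0.2, 0.5]
grip_width: 0.002
```

```bash
python3 - <<'E'
from h import *
rep((84,155,82))
E
```

```text
t 15.5 vise xyz mm [ 75.  155.  138.4] F vise [ 0.  -0.2  0.5] grip 0.0
turn to align [-0.25  0.82  0.24] q [0.19 0.49 1.37 0.01 1.29 1.88]
delta cm [0.98 0.03 5.62]
```

Call:
carry_out(motion=[[[0.9, 0, 0], [0, 0.8, 0], 1], [[0, 0, 0], [0, 0, 0], 1], [[0, 0, 1.5], [0, 0, 0], 1], [[0, 0, 1.5], [0, 0, 0], 1], [[0, 0, 1.5], [0, 0, 0], 1], [[0, 0, 0.8], [0, 0, 0], 1], [[0, 0, 0], [0, 0, 0], 1], [[0, 0, 0], [0, 0, 0], 1]])

```text
time: 16.5
tool_pos: [0.653, 0.1686, 0.0759]
ee_rot: [-0.001, 0.998, -0.06, -0.005]
force: [-0.2, -0.3, 0.2]
grip_width: -0.006
```

```bash
python3 - <<'E'
from h import *
rep((72,155,80))
E
```

```text
t 16.5 vise xyz mm [ 79.2 154.3  75.9] F vise [-0.2 -0.3  0.2] grip -0.01
turn to align [-0.09  0.56  0.25] q [0.19 0.55 1.43 0.   1.16 1.88]
delta cm [-0.72 -0.07 -0.4 ]
```

Call:
carry_out(motion=[[[-0.9, 0, -0.3], [0, 0.5, 0], 1], [[-0.9, 0, -0.6], [0, 0, 0], 1], [[-0.9, 0, -0.6], [0, 0, 0], 1], [[-0.9, 0, -0.5], [0, 0, 0], 1], [[-0.8, 0, -0.3], [0, 0, 0], 1], [[-0.8, 0, -0.2], [0, 0, 0], 1], [[-0.8, 0, 0], [0, 0, 0], 1], [[-0.8, 0, 0], [0, 0, 0], 1]])

```text
time: 17.5
tool_pos: [0.6047, 0.1751, 0.1126]
ee_rot: [-0.002, 0.998, -0.059, 0.025]
force: [6.2, -2.1, 0.9]
grip_width: 0.003
```

```bash
python3 - <<'E'
from h import *
rep((-4,155,99))
E
```

```text
t 17.5 vise xyz mm [ 30.5 154.8 112.6] F vise [ 6.4 -1.4  0.9] grip 0.0
turn to align [-0.41 -2.88  0.29] q [ 0.22  0.43  1.55 -0.01  1.1   1.92]
delta cm [-3.51 -0.03  1.19]
```

Call:
carry_out(motion=[[[-0.2, 0, 0.6], [0, -1.5, 0], 1], [[-0.4, 0, 0.6], [0, -1.4, 0], 1], [[-0.8, 0, 0.1], [0, 0, 0], 1], [[-0.8, 0, 0.1], [0, 0, 0], 1], [[-0.8, 0, 0], [0, 0, 0], 1], [[-0.8, 0, 0], [0, 0, 0], 1], [[-0.8, 0, 0], [0, 0, 0], 1], [[-0.8, 0, 0], [0, 0, 0], 1]])

```text
time: 18.5
tool_pos: [0.5663, 0.1823, 0.1028]
ee_rot: [-0.006, 0.998, -0.059, 0.015]
force: [20.8, -3.6, -10.3]
grip_width: -0.003
```

```bash
python3 - <<'E'
from h import *
rep((-4,155,99))
E
```

```text
t 18.5 vise xyz mm [ -8.5 157.2 102.8] F vise [ 21.1  -1.  -10.3] grip -0.0
turn to align [-0.75 -1.71  0.38] q [0.24 0.41 1.63 0.   1.07 1.93]
delta cm [0.44 0.23 0.39]
```

Resistance is 21 N at x = -8.5 mm, which corresponds to the bar about 28° past vertical. That suggests the handle has reached its end position. I'll back off and lift.

Call:
carry_out(motion=[[[0, 0, 0], [0, 0, 0], 1], [[1.5, 0, 0], [0, 0, 0], 1], [[1.5, 0, 0], [0, 0, 0], 1], [[0, 0, -3], [0, 0, 0], 1], [[0, 0, -5], [0, 0, 0], 1], [[-4, 2, -4], [0, 0, 0], 1], [[-6, 2, -3], [0, 0, 0], 1], [[-5, 0, 0], [0, 0, 0], 1]])

```text
time: 19.5
tool_pos: [0.4445, 0.1552, 0.2484]
ee_rot: [-0.005, 0.998, -0.06, 0.01]
force: [-0.6, -0.0, -0.1]
grip_width: 0.004
```

Call:
carry_out(motion=[[[0, 6, 0], [0, -1.7, 0], 1], [[0, 0, 0], [0, 0, 0], 1], [[0, 0, 0], [0, 0, 0], 1], [[0, 0, 0], [0, 0, 0], 1], [[0, 0, 0], [0, 0, 0], 1], [[0, 0, 0], [0, 0, 0], 1], [[0, 0, 0], [0, 0, 0], 1], [[0, 0, 0], [0, 0, 0], 1]])

```text
time: 20.5
tool_pos: [0.4344, 0.0988, 0.2476]
ee_rot: [-0.007, 0.998, -0.055, -0.007]
force: [-0.5, -0.4, -0.2]
grip_width: 0.002
```

```bash
python3 - <<'E'
from h import *
rep()
im,c=shot('wrist','w9.png'); im2,c2=shot('side','s9.png')
f=lambda c,P: np.round(proj(c,V0+X*P[0]/1e3+Y*P[1]/1e3+np.array([0,0,P[2]/1e3])),1)
for q in (2.6,2.8,3.0):
    e=q-np.radians(55); print(q,f(c,(65*np.cos(e),155,80+65*np.sin(e))),f(c2,(65*np.cos(e),155,80+65*np.sin(e))))
print('blank front edge/centre',f(c,(57,-30,105)),f(c,(22,-30,105)))
b=cv2.resize(im2[150:270,260:400],(280,240),interpolation=cv2.INTER_CUBIC); b=np.vstack([b,np.zeros((160,280,3),np.uint8)])
cv2.imwrite('pics/c9.png',cv2.cvtColor(np.hstack([im[:, :520],b]),cv2.COLOR_RGB2BGR))
E
```

```text
t 20.5 vise xyz mm [-129.2   58.   247.6] F vise [-0.4 -0.5 -0.2] grip 0.0
turn to align [-0.71  0.88  0.75] q [0.11 0.09 1.68 0.02 1.38 1.79]
2.6 [190.6   5.7] [310.1 156.4]
2.8 [193.5  26.3] [305.  157.7]
3.0 [197.4  45.3] [300.2 159.9]
blank front edge/centre [448.5 -71.1] [443.3 -18.2]
```

View pics/c9.png

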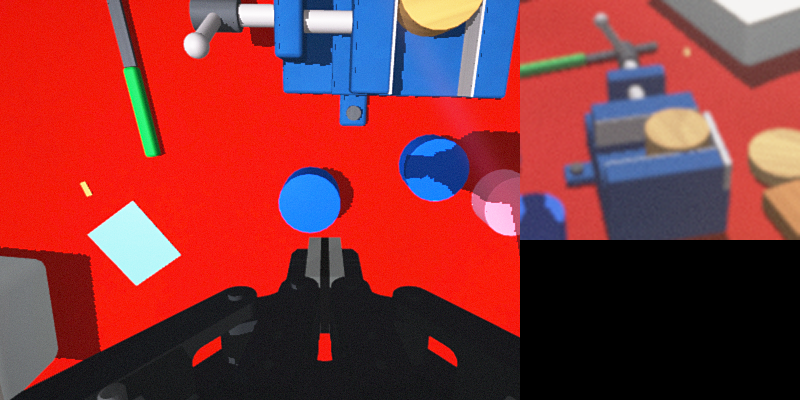

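Ball b is at (197,45) in the wrist view and (300,159) in the side view, both matching q = 3.0, so the handle is locked. I'll check the blank numerically.

```bash
python3 - <<'E'
from h import *
c=cam('wrist'); m=cv2.inRange(cv2.cvtColor(cv2.imread('pics/w9.png'),cv2.COLOR_BGR2HSV),(10,60,90),(28,220,255)); m[:,:390]=0; m[:,500:]=0; m[60:]=0
cs,_=cv2.findContours(m,cv2.RETR_EXTERNAL,cv2.CHAIN_APPROX_NONE); k=max(cs,key=cv2.contourArea)[:,0]
print('wrist blob bbox',cv2.boundingRect(k), 'rear edge pred x=-13',proj(c,V0+X*-.013+Y*-.03+[0,0,.105]),proj(c,V0+X*-.013+Y*-.03+[0,0,.065]))
im,c2=shot('side','s10.png'); u0,v0=315,195
h=cv2.cvtColor(im,cv2.COLOR_RGB2HSV); m=cv2.inRange(h,(8,60,110),(28,220,255)); mm=np.zeros_like(m); mm[195:235,310:365]=m[195:235,310:365]
cs,_=cv2.findContours(mm,cv2.RETR_EXTERNAL,cv2.CHAIN_APPROX_NONE); k=max(cs,key=cv2.contourArea); print('side bbox',cv2.boundingRect(k))
a=np.linspace(0,2*np.pi,60)
for x in (16,19,22,25):
  for z in (.105,):
    q=np.array([proj(c2,V0+X*(x/1e3+.035*np.cos(t))+Y*(-.03+.035*np.sin(t))+[0,0,z]) for t in a]); print(x,q.min(0).round(1),q.max(0).round(1))
# same measurement before pushing (s3: blank at about x=-13,y=-27)
E
```

```text
wrist blob bbox (397, 0, 86, 36) rear edge pred x=-13 [438.36342184  30.79810604] [425.40389674  37.38223905]
side bbox (322, 205, 33, 22)
16 [319.2 203.7] [351.8 224. ]
19 [320.6 203.6] [353.1 223.7]
22 [321.9 203.4] [354.5 223.5]
25 [323.3 203.2] [355.9 223.3]
```

The side view puts the blank at x ≈ 22 mm: its span is columns 322-355, against a predicted 321.9-354.5. I'm handing the job in.

```bash
python3 -c "
from bench import robot
print(robot.job_done())"
```

```text
the job is handed in; nothing more can be done
None
```

I seated the blank against the work stop, then turned the handle past its detent until it locked, and handed the job in at about 20.6 s of the 48 s. The hand-in gave no verdict, so these results are from my own checks.

**What I did:** With the shut fingers I slid the blank along the channel until it met the stop. I then pressed the handle's end_a down to about 1.66 rad and pushed end_b over the top.

**Last checks that agreed:**
- **Seating:** the push ended with 4.4 N of contact, and the close-up showed the blank's edge touching the stop.
- **Handle:** after I let go, ball b sat where 3.0 rad predicts, within about 1 px in both the wrist and side views.
- **Blank:** the side view puts it at x ≈ 22 mm, the seated position, and it looks flat. I checked x only; y (clamped sideways position) and tilt were not measured separately.
- **Bystanders:** I never came near them. The file, sanding block, spare disc and offcut showed no disturbance in the pictures where they appeared, but I did not measure them.

**What disagreed:**
- **Fingertip height:** the real tips sit about 25 mm above the reported tool point. My first push passed over the blank without moving it. I measured the offset in the side view and allowed for it from then on.
- **Wrist view of the blank:** its rear edge was at row 36. That lies between the predictions for the blank's top edge (31) and bottom edge (37), so it is only a rough check.

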